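# One turn of the squash press

## Task

Close the fish-tissue squash press to its set gap: with the fingertips, push its hand wheel round by the red upright handle through exactly one full turn clockwise (seen from above), so that the handle stands over the yellow index tab again, and then take the hand clear. Push the handle gently from behind without gripping it, do not overrun the tab, and leave everything else on the bench where it is.

Things in the scene. Friction and masses are not known exactly. Their poses are not given: they have to be found in the camera images.
- press: White press on a round base 170 mm across, fixed to a white mat; a level black hand wheel on top. Origin: underside of the base, on the upright wheel axis. Its x axis points to the yellow index tab (22 mm square, centred 93 mm out, top 136 mm above the origin, below the wheel); any yaw. Wheel rim: centred 65 mm from the axis, 14 mm thick, top 172 mm above the origin.
- wheel (a joint): Turn of the wheel in rad: 0 at the start with the handle over the tab, grows clockwise seen from above, one turn is 6.283. In the press frame the handle's direction is at minus this angle. Stops only at -0.1 and 7.7; none at one turn. Turns stiffly (2 to 4 N at the handle), stays where it is left; lowers a pressing plate 10 mm per turn.
- handle: Red upright handle on the rim at the end of a spoke: plain cylinder 18 mm across that spins freely on its pin. Origin on its centre line at its foot, 65 mm from the wheel axis, 171 mm above the press origin; it rises 47 mm from there. Nothing else stands above the rim, but for a nut on the hub, 5 mm higher than the rim's top.
- jar: Sample jar with blue cap, 56 mm across, 85 mm high, standing on the mat; origin under its centre. Leave alone.
- dish: Small glass dish, 72 mm across, 18 mm high, on the mat; origin under its centre. Leave alone.
- tweezers: Steel tweezers, 120 mm long, 6 mm high, lying on the mat; origin under the middle. Leave alone.
- slide_box: Orange box of slides, 85 x 40 x 30 mm, on the table; origin under its centre. Leave alone.
- pen: Pen, 140 mm long, 11 mm thick, lying on the mat; origin under its middle. Leave alone.
Not all that is in view belongs to the job. Leave any pink look-alike of the press alone.

How it is judged:
By the outcome, as a careful person would: the job done as asked, in the order asked, and still so for the second after the job is handed in, with the robot touching nothing.
It also fails if it takes over 59 s, if anything falls off the work surface, if the arm or the gripper's body presses on something with over 40 N, if the wrist force passes 120 N, or if a joint passes its speed limit or range.

## Robot

A 6-joint arm with a two-finger parallel gripper is mounted at the origin on the work surface. World frame = base frame: x ahead of the robot, y to its left, z up, the work surface at z = 0. Lengths are in mm, angles in rad, forces in N, time in s.
With the tool pointing down it reaches from about 275 to 825 mm from the base axis. Payload 5.2 kg.
Tool frame: the origin (TCP) lies at the very end of the fingers, on their centre line; the grasp point (between the pads) lies 19 mm behind it; z points along the fingers, y is the direction in which the jaws open and shut (so a half turn about z gives the same grasp; the last joint's range is limited). The gripper opens to 93 mm and grips with 3 to 60 N. Pads are 15 mm wide; open, the fingers measure 128 mm over their backs; the gripper's body (75 mm by 188 mm) begins 65 mm behind the grasp point.
Start: joints at [-1.536, 0.259, 1.535, -0, 1.348, -0.203], TCP at [129.582, -534.522, 218.653] pointing down, gripper open.
Joint ranges: [-3.14, 3.14], [-0.91, 2.08], [0.19, 2.58], [-1.22, 4.36], [0.22, 2.71], [-3.12, 3.12]. Speed limits (rad/s): [2.57, 2.57, 3.14, 3.14, 3.14, 3.14].

## Interface

Orientations are given as [roll, pitch, yaw] about the fixed x, y, z axes, in that order (R = Rz(yaw) Ry(pitch) Rx(roll)).
In Python, from bench import robot gives the robot as it stands. The module is installed in compiled form; this text tells all that it offers. Calls block until the motion is done:
- robot.move_ptp(position, orientation): joint-space move of the TCP to a pose.
- robot.move_linear(position, ori=None, speed=150, f_stop=None): straight line of the TCP; ori=None keeps the orientation; speed is the mean speed in mm/s. With f_stop (N) it stops when the force on the tool has changed by that much, and returns True; else False.
- robot.move_j(angles): joint-space move.
- robot.move_gripper(opening): opening from 0.0 (shut) to 1.0 (fully open); the grip force is fixed at half the most; returns when the fingers have stopped.
- robot.sleep(seconds).
- robot.inverse_kinematics(position, orientation): joint angles nearest the present ones, or None.
- robot.get_image(name): name is "scene" or "top" or "wrist"; returns a dict with "img" (480x640x3 uint8, blue, green, red), "fovy" (degrees; the focal length in pixels is half the picture's height over the tangent of half this angle, whatever the lens; pixels are square), "cx", "cy" (the principal point, pixels), "eye" and "orientation" of the camera in the world. Camera axes: x right, y down, z forward; pixel columns grow to the right and rows downward; lengths in mm; the calibration is good to about 2 mm. A picture is of the moment at which its call begins. There is no depth.
A pose or a line that the arm cannot do raises robot.MotionError and nothing moves.
- robot.hand_in(): hands the job in, once; it reports no verdict.
Readings, each from a call of its own:
- robot.current_t(): time.
- robot.current_qpos(): joint angles.
- robot.current_joint_vel(): joint speeds.
- robot.current_joint_efforts(): joint torques, N m.
- robot.current_tcp_pos(): TCP position.
- robot.current_eef_rot(): TCP orientation.
- robot.current_contact_force(): force on the tool from outside, world axes, zero at the start.
- robot.current_ft_torque(): the same for the moment, N m.
- robot.current_gripper_width(): opening from 0.0 (shut) to 1.0 (fully open).
Only numpy, scipy, OpenCV 4.12 (cv2) and the standard library are available. Lean on these libraries where they do the work, as an engineer would, in place of code of your own. Each camera call takes 0.05 s, during which the arm holds its last target. There are 200 camera calls.

## Working session

There is one attempt and no reset: what is moved stays moved. The work goes in short steps, each a Python script; the robot and the scene stay as the last script left them, time stands still between calls to the robot, and variables do not carry over. Pictures are saved under pics/ and viewed, about 8 in all and at most 12, crops included, and the job is handed in when it is done.

```bash
mkdir -p pics; cat > h.py <<'E'
import numpy as np, cv2
from scipy.spatial.transform import Rotation as R
from bench import robot
def snap(n,f):
    d=robot.get_image(n); cv2.imwrite(f'pics/{f}.png',d['img']); return d
def Rm(o):
    o=np.array(o,float)
    return o if o.shape==(3,3) else R.from_euler('xyz',o).as_matrix()
def ray(d,u,v,z):
    f=d['img'].shape[0]/2/np.tan(np.radians(d['fovy'])/2)
    r=Rm(d['orientation'])@np.array([(u-d['cx'])/f,(v-d['cy'])/f,1]); e=np.array(d['eye'],float)
    return e+r*(z-e[2])/r[2]
def proj(d,p):
    f=d['img'].shape[0]/2/np.tan(np.radians(d['fovy'])/2)
    c=Rm(d['orientation']).T@(np.array(p,float)-np.array(d['eye'])); return d['cx']+f*c[0]/c[2],d['cy']+f*c[1]/c[2]
E
python3 - <<'E'
from h import *
for n in('top','scene'):
    d=snap(n,n); print(n,d['fovy'],d['cx'],d['cy'],d['eye'],d['orientation'])
print(robot.current_t(),robot.current_eef_rot())
E
```

```text
top 49.25638802815718 317.9726811526135 230.35552359617574 [ 327.96442626  137.15577495 1147.53863241] [-2.98555228 -0.0183853  -1.57761425]
scene 57.54956073685052 319.75314147517184 240.88834592831196 [ 845.59401979 -184.44040106  827.97319571] [-2.54340031 -0.00782735  0.91661949]
0.1 [-3.14003296e+00 -3.31471493e-04  2.37784521e-01]
```

View pics/top.png

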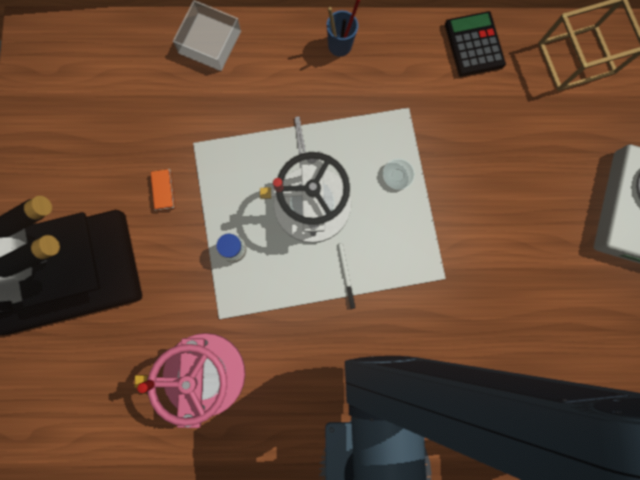

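View pics/scene.png

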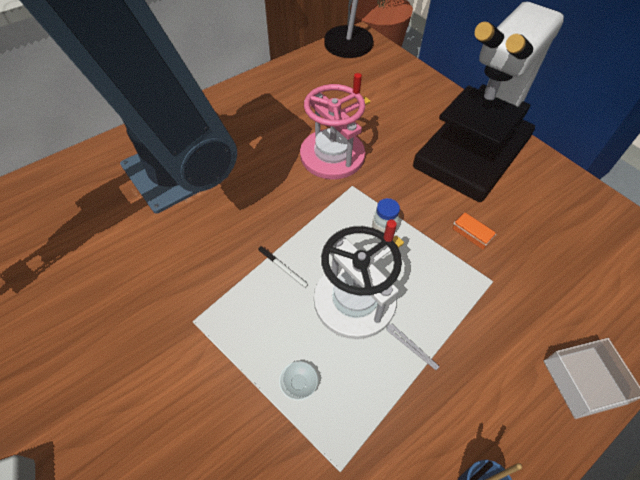

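The white press with the black wheel (top view, hub at about (313,188), red handle (278,183), yellow tab (265,193)) fits the description. The pink one at (190,385) is the decoy. I'll enlarge both views to measure.

```bash
python3 - <<'E'
from h import *
a=cv2.imread('pics/top.png')[140:250,250:370]; b=cv2.imread('pics/scene.png')[210:340,310:420]
a=cv2.resize(a,(390,358),interpolation=cv2.INTER_CUBIC)
b=cv2.resize(b,(330,390),interpolation=cv2.INTER_CUBIC)
c=np.zeros((390,730,3),np.uint8); c[:358,:390]=a; c[:,400:]=b; cv2.imwrite('pics/crop.png',c)
d=robot.get_image('top')
for n,u,v,z in [('hub',313,188,170),('handletop',278,183,218),('tab',265,193,136),('jar',229,245,85),('base',313,202,0)]: print(n,ray(d,u,v,z))
d=robot.get_image('scene')
for n,u,v,z in [('hub',361,262,170),('handletop',391,226,218),('jar',388,207,85)]: print(n,ray(d,u,v,z))
E
```

```text
hub [563.7741253  127.09545988 170.        ]
handletop [561.68264764 191.27459897 218.        ]
tab [562.0780007  221.58551608 136.        ]
jar [465.49229814 298.17229123  85.        ]
base [572.65791453 125.51751574   0.        ]
hub [572.68822432 123.08790407 170.        ]
handletop [568.42693749 189.62185952 218.        ]
jar [466.24951666 300.88912694  85.        ]
```

View pics/crop.png

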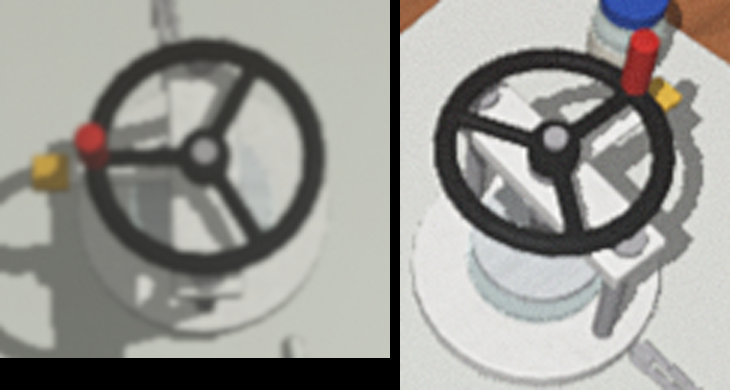

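```bash
python3 - <<'E'
from h import *
from scipy.optimize import least_squares
T=robot.get_image('top');S=robot.get_image('scene')
for n,t,s in [('nut',(312.8,186.2),(361.7,256)),('handletop',(277.7,181.5),(391,223.3)),('tab',(265.4,192),(399.3,242))]:
    r=least_squares(lambda p:np.r_[np.subtract(proj(T,p),t),np.subtract(proj(S,p),s)],[570,130,150]); print(n,r.x,r.fun)
for z,n in((174,'nut'),):print(ray(T,312.8,186.2,177),ray(S,361.7,256,177))
# go above the press, look
robot.move_ptp([470,125,400],[-3.14159,0,0])
print(robot.current_t(),robot.current_qpos())
d=snap('wrist','w1');print(d['eye'],d['orientation'],d['fovy'],d['cx'],d['cy'],proj(d,[568,126,177]))
E
```

```text
nut [566.29721428 128.31848701 176.60832429] [-0.4185699  -0.30889698 -0.4788852   0.0452173 ]
handletop [564.51623495 192.22126041 219.43155799] [-0.25809044 -0.20833971 -0.31271791  0.03217459]
tab [566.74686267 223.8723108  135.42477818] [-1.51393554 -1.23799755 -1.87255435  0.19498653]
[565.59649046 127.52912045 177.        ] [566.90425032 128.86479415 177.        ]
3.0 [ 2.89312777e-02  8.20887587e-02  1.31978724e+00 -2.23513308e-04
  1.74022239e+00  1.60067532e+00]
[536.70144647 124.54097179 566.92340202] [ 2.90124810e+00  1.49313152e-04 -1.57162321e+00] 62.065570609107716 317.26046846007404 236.36134055825138 (np.float64(315.72755114933415), np.float64(103.9728383075743))
```

View pics/w1.png

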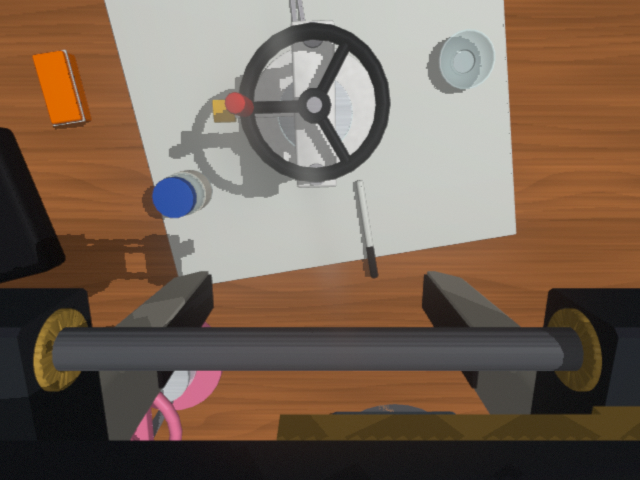

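Nut is at (314.5,104), handle top (235,104), and the yellow tab around (222,111) sits below and outside the handle. The area above the wheel is free. I'll push with closed fingers on the pad side, in two stages because the last joint's range rules out doing it in one.

```bash
cat >> h.py <<'E'
Z=187.
C=np.array([567.,127.]); PH0=np.radians(91.)
def pose(th,d,s,z=Z,lag=0):
    """TCP pose d mm behind the handle at wheel turn th; s=+1/-1: tool +x/-x pushes"""
    ph=PH0-th; p=ph-np.pi/2; u=np.array([np.cos(p),np.sin(p)])
    xy=C+65*np.array([np.cos(ph),np.sin(ph)])-d*u
    y=p+(0 if s>0 else np.pi)
    return [xy[0],xy[1],z],[np.pi,0,(y+np.pi)%(2*np.pi)-np.pi]
E
python3 - <<'E'
from h import *
d=robot.get_image('wrist')
n=ray(d,314.5,104,177); h=ray(d,235,104,218); print(n,h, ray(d,222,111,136))
for a,b in((n,h),([566.3,128.3],[564.5,192.2])): print(np.degrees(np.arctan2(b[1]-a[1],b[0]-a[0])),np.hypot(b[0]-a[0],b[1]-a[1]))
q=robot.current_qpos()
for th,s in((0,-1),(2,-1),(4.,-1),(4.,1),(5,1),(6.28,1)): print(th,s,robot.inverse_kinematics(*pose(th,17,s)))
E
```

```text
[567.98459899 127.12487944 177.        ] [564.75942733 193.06473482 218.        ] [564.47987879 222.9465455  136.        ]
92.80015143533791 66.01868113996
91.61353893288116 63.925347085487125
0 -1 [ 0.14425445  0.33674847  1.50558984  0.          1.29925434 -1.44399517]
2 -1 [ 9.09500917e-03  4.47308345e-01  1.33845625e+00 -4.44089210e-16
  1.35582806e+00  4.20845390e-01]
4.0 -1 [-7.55804123e-02  2.54800107e-01  1.62015332e+00 -4.44089210e-16
  1.26663922e+00  2.33616997e+00]
4.0 1 [-0.07558041  0.25480011  1.62015332  0.          1.26663922 -0.80542269]
5 1 [ 3.41973662e-02  2.21854905e-01  1.66382908e+00 -4.44089210e-16
  1.25590867e+00  3.04355093e-01]
6.28 1 [ 1.44205594e-01  3.36374306e-01  1.50613155e+00 -4.44089210e-16
  1.29908680e+00  1.69436332e+00]
```

```bash
sed -i 's/^C=.*/C=np.array([567.3,127.5]); PH0=np.radians(92.2)/' h.py; python3 - <<'E'
from h import *
robot.move_gripper(0.0)
p,o=pose(0,32,-1,z=265); robot.move_ptp(p,o)
p,o=pose(0,32,-1); robot.move_linear(p,o,speed=120)
f0=np.array(robot.current_contact_force())
p,o=pose(0,13,-1); hit=robot.move_linear(p,o,speed=10,f_stop=1.2)
t=np.array(robot.current_tcp_pos()); u=np.array([np.cos(PH0-np.pi/2),np.sin(PH0-np.pi/2)])
hp=C+65*np.array([np.cos(PH0),np.sin(PH0)])
print(hit,t,'d=',(hp-t[:2])@u,f0,robot.current_contact_force(),robot.current_t(),robot.current_gripper_width())
d=snap('wrist','w2'); print(proj(d,[*C,177]),proj(d,[*hp,218]))
E
```

```text
True [546.48370277 191.71891276 186.41337393] d= 18.33573051173306 [ 0.65623321 -0.79166558 -0.04282143] [0.71340879 0.2852299  0.07768691] 9.2333 0.0008223749987790015
(np.float64(181.2083729085705), np.float64(316.28583263928)) (np.float64(316.77907540199044), np.float64(362.7980821502357))
```

View pics/w2.png

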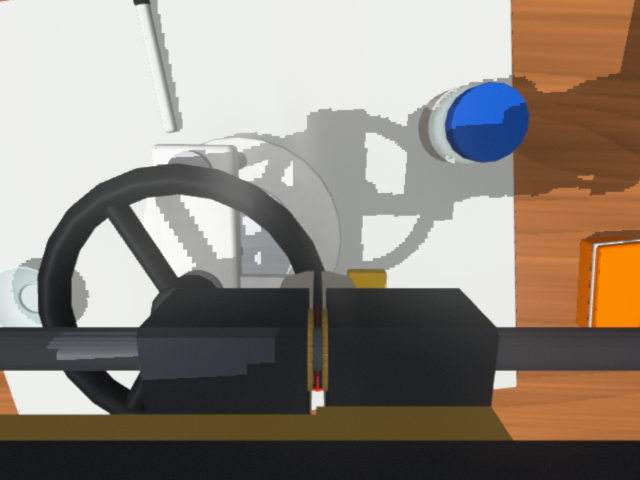

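Fingers are directly behind the handle, whose red shows at (318,388). The stop was close to noise level, so contact isn't certain. I'll push the first stage and then check.

```bash
python3 - <<'E'
from h import *
F=[]
for th in np.arange(0.,4.01,0.25):
    p,o=pose(th,16.5,-1); st=robot.move_linear(p,o,speed=35,f_stop=20)
    f=np.array(robot.current_contact_force()); F.append(f.round(1).tolist())
    if st: print('STOP',th);break
print(F,robot.current_t(),robot.current_tcp_pos())
p,o=pose(th,30,-1); robot.move_linear(p,o,speed=60)
p,o=pose(th,30,-1,z=270); robot.move_linear(p,o,speed=150)
T=snap('top','t2');S=snap('scene','s2')
hp=C+65*np.array([np.cos(PH0-4),np.sin(PH0-4)])
print(proj(T,[*hp,218]),proj(S,[*hp,218]),robot.current_t())
a=cv2.resize(T['img'][130:260,240:380],None,fx=2.8,fy=2.8); b=cv2.resize(S['img'][190:340,300:430],None,fx=2.4,fy=2.4)
c=np.zeros((370,720,3),np.uint8); c[:a.shape[0],:a.shape[1]]=a; c[:b.shape[0],400:400+b.shape[1]]=b; cv2.imwrite('pics/c2.png',c)
E
```

```text
[[-1.3, 0.5, 0.1], [-0.8, -0.6, -1.1], [0.1, 0.3, -0.2], [-0.5, -0.2, -0.6], [-0.9, 0.6, 0.1], [0.8, 1.2, -1.0], [0.1, 0.9, 1.5], [-0.2, 0.5, 0.6], [1.1, 0.3, -0.1], [0.5, -0.5, 0.3], [1.1, 1.2, 0.3], [0.1, -0.1, 1.1], [0.9, 0.6, 0.6], [0.5, -0.1, 0.4], [0.8, -0.6, 0.3], [0.4, -0.8, 0.2], [0.9, -0.9, -0.3]] 19.5333 [530.96272631  71.14401697 186.9411818 ]
(np.float64(337.6096466315897), np.float64(205.38747739882257)) (np.float64(325.24252764702965), np.float64(238.14291948367625)) 20.7083
```

View pics/c2.png

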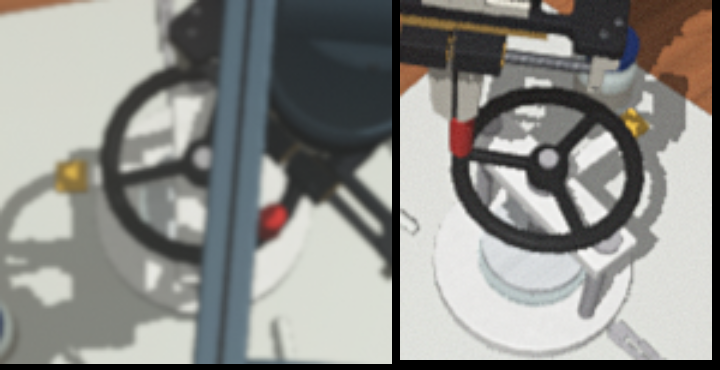

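The handle advanced about 4 rad: it's at top (338,208), against a predicted (337.6,205.4). Next I'll flip the wrist and push the rest, stopping 0.15 rad short.

```bash
python3 - <<'E'
from h import *
p,o=pose(4,34,1,z=270); robot.move_ptp(p,o)
p,o=pose(4,34,1); robot.move_linear(p,o,speed=120)
F=[]
for th in [4.0,*np.linspace(4.2,6.13,9)]:
    p,o=pose(th,16.5,1); st=robot.move_linear(p,o,speed=35,f_stop=20)
    F.append(float(np.linalg.norm(robot.current_contact_force())))
    if st: print('STOP',th);break
print(np.round(F,1),robot.current_t(),robot.current_tcp_pos())
p,o=pose(6.13,30,1); robot.move_linear(p,o,speed=60)
p,o=pose(6.13,100,1,z=300); robot.move_linear(p,o,speed=200)
W=snap('wrist','w3'); T=snap('top','t3');S=snap('scene','s3')
for th in(6.13,6.283):
  hp=C+65*np.array([np.cos(PH0-th),np.sin(PH0-th)])
  print(th,[np.round(proj(k,[*hp,218]),1) for k in(W,T,S)])
print('nut',proj(W,[*C,177]),robot.current_t())
cv2.imwrite('pics/w3c.png',cv2.resize(W['img'][0:300,100:500],None,fx=2,fy=2))
E
```

```text
[0.2 1.8 0.9 1.4 1.5 0.6 1.  0.7 1.2 0.3] 30.25 [538.7872422  188.15641977 186.97958743]
6.13 [array([317.3,  79.6]), array([278. , 186.6]), array([386.5, 220.6])]
6.283 [array([318.7,  61.4]), array([277.4, 181.3]), array([390.8, 223.9])]
nut (np.float64(412.3073574035984), np.float64(88.16921232849316)) 31.5917
```

View pics/w3c.png

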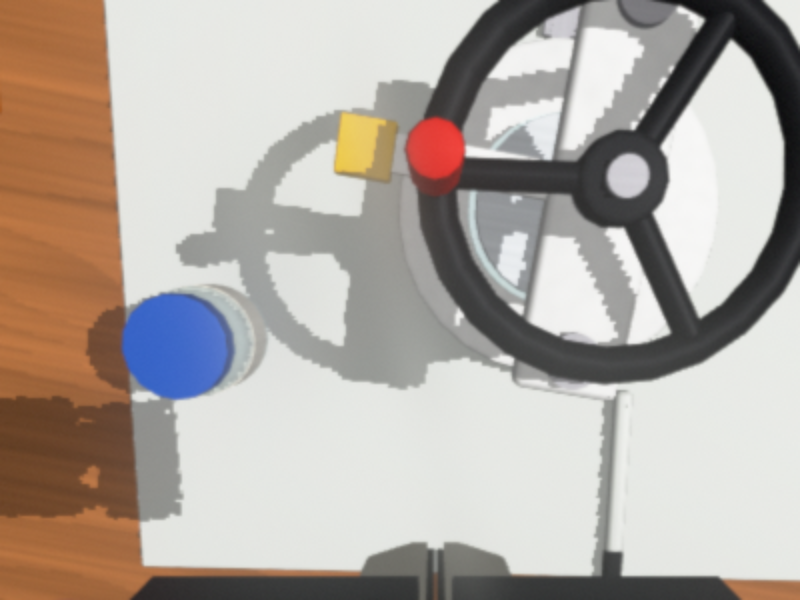

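```bash
python3 - <<'E'
from h import *
d=robot.get_image('wrist')
n=ray(d,414.5,87.5,177);h=ray(d,317.5,74.5,218);t=ray(d,280.5,72.5,136)
a=lambda p,c:(np.degrees(np.arctan2(p[1]-c[1],p[0]-c[0])),np.hypot(*(p-c)[:2]))
print(n,h,t,'h',a(h,n),'tab',a(t,n))
E
```

```text
[567.5082527  126.25547708 177.        ] [557.26912852 191.66407626 218.        ] [564.83129369 222.24943303 136.        ] h (np.float64(98.89693129097552), np.float64(66.20516980993442)) tab (np.float64(91.59737882690646), np.float64(96.03127453069874))
```

Handle is at 98.9° and the tab at 91.6°, so about 0.12 rad remains. That implies an effective contact offset of about 18.5 mm, which agrees with the first touch (18.3). Final nudge next.

```bash
python3 - <<'E'
from h import *
p,o=pose(6.13,34,1,z=300); 
p1,_=pose(6.13,34,1); robot.move_linear(p,o,speed=200); robot.move_linear(p1,o,speed=150)
for th in(6.13,6.2,6.283):
    p,o=pose(th,18.5 if th>6.15 else 22,1); robot.move_linear(p,o,speed=20,f_stop=20)
print(robot.current_tcp_pos(),p)
p,o=pose(6.283,34,1); robot.move_linear(p,o,speed=60)
p,o=pose(6.13,100,1,z=300); robot.move_linear(p,o,speed=200)
W=snap('wrist','w4'); print(robot.current_t())
p,o=pose(6.283,97.5,1,z=400)
robot.move_ptp([470,125,400],[-3.14159,0,0]); V=snap('wrist','w5'); print(robot.current_t())
a=cv2.resize(W['img'][20:140,220:440],None,fx=3.4,fy=3.4)[:,:748]
w1=cv2.imread('pics/w1.png')[70:140,200:340]; v=V['img'][70:140,200:340]
b=np.hstack([cv2.resize(k,None,fx=2.67,fy=2.67) for k in(w1,v)])[:,:748]
cv2.imwrite('pics/c4.png',np.vstack([a,np.pad(b,((0,0),(0,a.shape[1]-b.shape[1]),(0,0)))]))
# red centroid, same view, before and after
for k in(cv2.imread('pics/w1.png'),V['img']):
    r=k[80:125,215:265].astype(int); m=(r[...,2]>100)&(r[...,1]<80)&(r[...,0]<80); y,x=np.nonzero(m); print(x.mean()+215,y.mean()+80,m.sum())
print(V['eye'],V['orientation'])
E
```

```text
[546.33200766 191.73715534 187.00944056] [np.float64(546.3065243279252), np.float64(191.7380259597538), 187.0]
36.0583
36.6333
248.35897435897436 105.88034188034189 117
nan nan 0
[537.12640107 124.83340572 566.39907038] [ 2.90070761e+00  5.47458657e-04 -1.57136140e+00]<stdin>:18: RuntimeWarning: Mean of empty slice.
  ret = ret.dtype.type(ret / rcount)
```

View pics/c4.png

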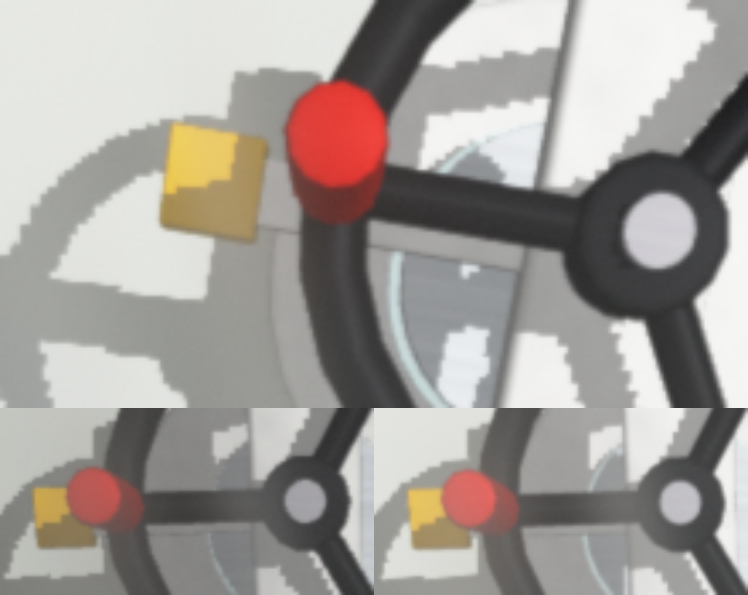

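Before and after match to within about 1 pixel: handle over the tab, spoke level in both. A quick numeric check with a better threshold follows.

```bash
python3 - <<'E'
from h import *
for f in('w1','w5'):
    k=cv2.imread(f'pics/{f}.png'); hsv=cv2.cvtColor(k,cv2.COLOR_BGR2HSV)
    def cen(m,x0,x1,y0,y1):
        y,x=np.nonzero(m[y0:y1,x0:x1]); return x.mean()+x0,y.mean()+y0,len(x)
    H,S,V=cv2.split(hsv); red=((H<7)|(H>172))&(S>110)
    print(f,np.round(cen(red,210,270,80,130),2),'yellow',np.round(cen((H>15)&(H<32)&(S>120),200,226,80,130),2),'nut',np.round(cen((V>130)&(S<45),304,325,92,116),2))
E
```

```text
w1 [235.99 102.32 350.  ] yellow [218.37 106.   156.  ] nut [313.9  104.39 184.  ]
w5 [236.21 103.32 340.  ] yellow [218.55 106.88 152.  ] nut [314.08 104.96 202.  ]
```

```bash
python3 - <<'E'
from h import *
S=snap('scene','end'); print(robot.current_contact_force(),robot.current_t())
a=cv2.imread('pics/scene.png'); D=np.abs(a.astype(int)-S['img']).sum(2)
for n,(u,v) in dict(dish=(300,379),tweez=(413,345),pen=(284,267),box=(474,229)).items(): print(n,D[v-10:v+10,u-10:u+10].mean().round(1))
robot.hand_in()
E
```

```text
[-0.69640439 -0.09719523  0.2458771 ] 36.6833
dish 8.2
tweez 8.5
pen 8.2
box 7.7
the job is handed in; nothing more can be done
```

I pushed the wheel of the white press clockwise by its red handle with closed fingertips, through one full turn. The push was in two stages (about 4 rad, then a wrist flip), ending with a slow nudge once I had measured the remaining angle. I then took the hand clear and handed in at about 37 s.

- **Handle position:** seen from the same wrist camera pose before and after, the handle came back over the yellow tab. Relative to the tab and the nut it was within about 0.5 px, which I estimate at under 0.01 rad.
- **Full turn:** I saw the handle at about 4 rad after the first stage and just short of the tab in the second.
- **Forces:** readings taken after each push step stayed within about 2 N, close to the sensor's noise.
- **Other objects:** the before and after scene pictures show no change at the dish, tweezers, pen or slide box. I did not run that check on the jar, but it stood in place in the late wrist picture.
- **Disagreements:**
  - The contact offset was about 2 mm more than I first assumed. I found and corrected this before the final nudge.
  - The first contact stop was at noise level, though its distance proved right.
  - My first red-colour count on the final picture found nothing because of too strict a threshold. The repeat with a better one worked.

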